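Stock the sloping carton stand

TASK

Stock the sloping stand: bring the large carton, which is too wide to grasp, from the ledge down the slope until it lies flat in the middle, fully home and square against the backstop. Then stack the medium carton on it, and the small one on that; each must lie flat in the middle, its short end square and fully home against the backstop before the next one is added. Let go of everything and leave the other things on the bench alone.

Things in the scene. Friction and masses are not known exactly. Their poses are not given: they have to be found in the camera images.
- stand: Fixed aluminium stand, 150 mm wide (y). Origin on the bench below its middle; +x is the horizontal direction in which the deck falls, towards the backstop; z is up. A level ledge, top 70 mm above the bench, runs from x = -131 to -40 mm. At x = -40 mm begins the deck, which falls at 15 degrees to the foot of the backstop at x = 130 mm, 24.5 mm above the bench. No side walls. The deck does not let cartons slide by themselves: they must be pushed.
- deck: The sloping deck and backstop of the stand (fixed to it). Origin in the middle of the inner corner, where the deck's upper surface meets the backstop's face. x points down the slope into the backstop (the backstop's face is x = 0, the deck lies at negative x, 176 mm long), y is level along the backstop, z is square to the deck, up along the backstop. Deck and backstop 150 mm wide; the backstop, 6 mm thick, rises to z = 110 mm.
- carton_large: Closed cardboard carton, 100 mm (x) by 120 mm (y) by 45 mm high (z), about 0.5 kg, too wide to grasp. Origin at the centre of its underside. It starts lying on the ledge of the stand, somewhat askew; one of its 120 mm wide faces, +x, goes against the backstop.
- carton_medium: Closed cardboard carton, 85 mm (x) by 62 mm (y) by 40 mm high (z), about 0.28 kg, white tape along x over its top. Origin at the centre of its underside. Lies flat on the bench to the robot's right; either of its 62 mm wide ends (+x or -x) goes against the backstop.
- carton_small: Closed cardboard carton, 65 mm (x) by 48 mm (y) by 36 mm high (z), about 0.16 kg, white tape along x over its top. Origin at the centre of its underside. Lies flat on the bench to the robot's right (medium and small may swap places); either of its 48 mm wide ends (+x or -x) goes against the backstop.
- spice_jar: Bystander, leave alone: closed jar, 56 mm across, 95 mm high. Origin at the centre of its underside.
- salt_can: Bystander, leave alone: can, 72 mm across, 120 mm high. Origin at the centre of its underside.
- mix_bowl: Bystander, leave alone: steel bowl, 170 mm across, 75 mm high. Origin at the centre of its underside.
- foil_carton: Bystander, leave alone: long white carton, 310 (x) by 50 (y) by 50 mm. Origin at the centre of its underside.
- measure_cup: Bystander, leave alone: steel mug, 80 mm across, 70 mm high, handle at +y. Origin at the centre of its underside.
- scraper: Bystander, leave alone: spatula lying flat along its x axis. Origin under its middle.
- spoon: Bystander, leave alone: spoon lying flat along its x axis. Origin under its middle.
Mind the look-alikes: they are no part of the job. What is shaped like the carton_large but orange is not meant. What is shaped like the carton_medium but turquoise is not meant.

How it is judged:
By the outcome, as a careful person would: the job done as asked, in the order asked, and still so for the second after the job is handed in, with the robot touching nothing.
It also fails if it takes over 72 s, if anything falls off the work surface, if the arm or the gripper's body presses on something with over 40 N, if the wrist force passes 120 N, or if a joint passes its speed limit or range.

ROBOT

A 6-joint arm with a two-finger parallel gripper is mounted at the origin on the work surface. World frame = base frame: x ahead of the robot, y to its left, z up, the work surface at z = 0. Lengths are in m, angles in rad, forces in N, time in s.
With the tool pointing down it reaches from about 0.375 to 0.975 m from the base axis. Payload 3.8 kg.
Tool frame: the origin (TCP) lies midway between the tips of the shut fingers; the grasp point (between the pads) lies 19 mm behind it; z points along the fingers, y is the direction in which the jaws open and shut (so a half turn about z gives the same grasp; the last joint's range is limited). The gripper opens to 85 mm and grips with 20 to 120 N. Pads are 22 mm wide; open, the fingers measure 114 mm over their backs; the gripper's body (76 mm by 85 mm) begins 54 mm behind the grasp point. The pads swing forward as they close: fully open they stand 13 mm farther back than shut.
Start: joints at [-1.228, 0.264, 1.604, -0, 1.274, -0.037], TCP at [0.25, -0.627, 0.231] pointing down, gripper open.
Joint ranges: [-2.63, 2.63], [-0.94, 2.18], [0.31, 2.57], [-1.31, 4.45], [0, 2.66], [-2.55, 2.55]. Speed limits (rad/s): [2.57, 2.57, 3.14, 3.14, 3.14, 3.14].

INTERFACE

Orientations are given as a rotation vector (axis times angle).
In Python, from workcell import bot gives the robot as it stands. The module is installed in compiled form; this text tells all that it offers.
- The arm moves only by the tool play_rows, never from a script. Its argument "series" is a list of rows, each an object with "translation": the shift along the tool's x, y, z in m, a list of three; "spin": the turn about the tool's z in units of 5 degrees (1.0 is 5 degrees). In form: [{"translation": [dx, dy, dz], "spin": spin}, ...]. A call has 1 to 5 rows; each row shifts and turns the commanded pose from where the row before left it, along the tool's axes as they then stand; what a row does not reach is not made up. A row lasts 1/10 s, in which the tool goes at most 50 mm and 8.59 degrees, less where a joint would pass 70% of its speed; a pose out of reach is approached as far as the arm can. A call is refused whole if a number of a shift passes 0.05 or a number of a turn 1, either way. A call with a gripper value outside its range is refused whole. "jaw" is the gripper's target within -1 to 1 (fully open at 1, half-way at 0, shut at -1), set as the call begins (left out, the last holds). The fingers move at their own pace and stop on an object; "force" is the grip in N (left out, the last holds). Time passes only in rows, so rows that do not move let the fingers close. It gives the time, the measured TCP pose, the force and the opening at its end, in the units of the state.
- bot.read_state(): the state, without advancing time (a new reading comes with each control period).
- bot.read_camera(name): name is "side" or "top"; returns the picture (400x640x3 uint8, blue, green, red); there is no depth.
- bot.get_calibration(name): a dict with "fov_y" (degrees; the focal length in pixels is half the picture's height over the tangent of half this angle, whatever the lens; pixels are square), "cx", "cy" (the principal point, pixels), "k1" (the pictures are not rectified: a ray, as slopes to the right and down, at radius r is drawn at 1 + k1 r^2 times it, then the intrinsics apply), "R" (3x3) and "t" (3): a world point X has camera coordinates R X + t. Camera axes: x right, y down, z forward; pixel columns grow to the right and rows downward; lengths in m; the calibration is good to about 2 mm. A picture is of the moment at which its call begins. get_calibration takes no time and is no camera call.
- bot.finish_job(): hands the job in, once; it reports no verdict.
The state is a dict: "time": time; "q": joint angles; "joint_vel": joint speeds; "joint_torque": joint torques, N m; "tool_pos": TCP position; "tcp_rot": TCP orientation; "wrist_force": force on the tool from outside, world axes, zero at the start; "torque": the same for the moment, N m; "width": opening from 0.0 (shut) to 1.0 (fully open).
Only numpy, scipy, OpenCV 4.12 (cv2) and the standard library are available. Lean on these libraries where they do the work, as an engineer would, in place of code of your own. Each camera call takes 0.05 s, during which the arm holds its last target. There are 200 camera calls.

## Working session

There is one attempt and no reset: what is moved stays moved. The work goes in short steps, Python scripts to look and compute and a tool call to move; the robot and the scene stay as the last step left them, time stands still between calls to the robot, and variables do not carry over. Pictures are saved under pics/ and viewed, about 8 in all and at most 12, crops included, and the job is handed in when it is done.

Besides the shell and the picture viewer there is one more tool, called after "Emit:" as name(argument=value, ...), one argument or row to a line, values as JSON. play_rows: Moves the arm, as the interface text tells. Its arguments: {"type":"object","properties":{"series":{"type":"array","items":{"type":"object","properties":{"translation":{"type":"array","items":{"type":"number"}},"spin":{"type":"number"}}}},"jaw":{"type":"number"},"force":{"type":"number"}},"required":["series"]}

```bash
mkdir -p pics
python3 - <<'E'
from workcell import bot
import cv2,numpy as np
for n in("top","side"):
    im=bot.read_camera(n); cv2.imwrite(f"pics/{n}0.png",im)
    c=bot.get_calibration(n); print(n,{k:np.round(v,4).tolist() for k,v in c.items()})
s=bot.read_state(); print({k:np.round(v,4).tolist() for k,v in s.items()})
E
```

```text
top {'fov_y': 48.7559, 'cx': 315.5952, 'cy': 203.0652, 'k1': -0.0406, 'R': [[-0.0162, -0.9998, -0.0068], [-0.9878, 0.0171, -0.1545], [0.1546, 0.0042, -0.988]], 't': [0.0051, 0.5431, 1.2492]}
side {'fov_y': 46.5037, 'cx': 321.0143, 'cy': 196.3257, 'k1': -0.0817, 'R': [[-0.9256, -0.3777, 0.0225], [-0.2014, 0.4417, -0.8743], [0.3203, -0.8138, -0.4849]], 't': [0.4982, 0.1846, 1.2746]}
{'time': 0.1, 'q': [-1.2279, 0.2647, 1.6053, -0.0, 1.2737, -0.0369], 'joint_vel': [0.0012, -0.0014, -0.0018, -0.0016, 0.001, 0.0012], 'joint_torque': [0.0008, -51.6706, -36.859, 0.0, 0.0063, -0.0], 'tool_pos': [0.25, -0.6262, 0.2301], 'tcp_rot': [-3.0831, -0.5927, 0.0005], 'wrist_force': [0.1897, -0.2315, -0.1208], 'torque': [0.0156, -0.0177, -0.0269], 'width': 1.0001}
```

View pics/top0.png

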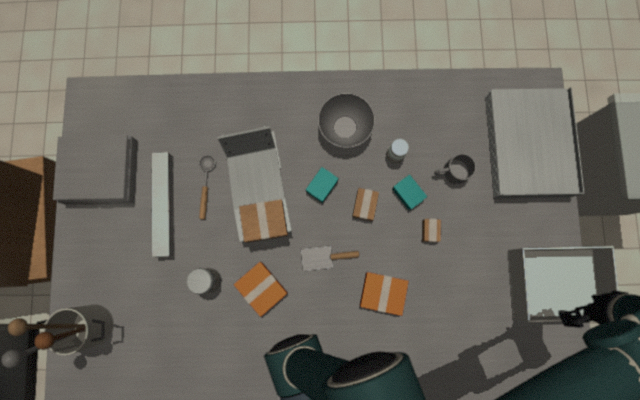

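View pics/side0.png

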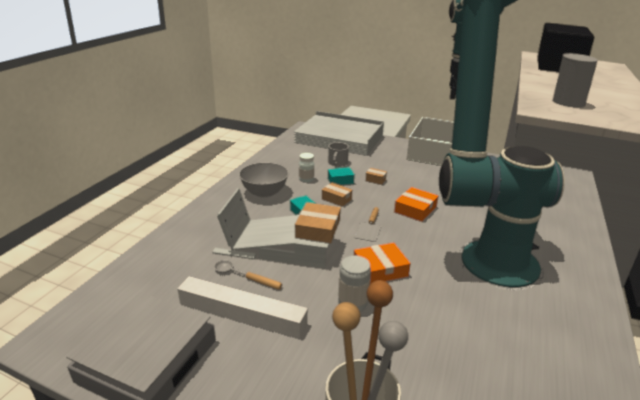

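```bash
cat > h.py <<'E'
from workcell import bot
import cv2,numpy as np
from scipy.spatial.transform import Rotation as Ro
def cam(n):
    c=bot.get_calibration(n); f=200/np.tan(np.radians(c["fov_y"]/2))
    return f,c["cx"],c["cy"],c["k1"],np.array(c["R"]),np.array(c["t"])
def ray(n,uv):
    f,cx,cy,k,R,t=cam(n); d=(np.atleast_2d(uv)-[cx,cy])/f; s=d.copy()
    for _ in range(20): s=d/(1+k*(s**2).sum(1,keepdims=True))
    D=np.c_[s,np.ones(len(s))]@R; return -R.T@t,D
def onz(n,uv,z):
    C,D=ray(n,uv); return C+D*((z-C[2])/D[:,2:])
def proj(n,X):
    f,cx,cy,k,R,t=cam(n); p=np.atleast_2d(X)@R.T+t; s=p[:,:2]/p[:,2:]
    return s*(1+k*(s**2).sum(1,keepdims=True))*f+[cx,cy]
def brown(im):
    h=cv2.cvtColor(im,cv2.COLOR_BGR2HSV); return cv2.inRange(h,(5,70,60),(20,255,255))
E
python3 - <<'E'
from h import *
for n in("top","side"):
    im=cv2.imread(f"pics/{n}0.png"); print(n,ray(n,[320,200])[0])
    h=cv2.cvtColor(im,cv2.COLOR_BGR2HSV)
    m=brown(im); m=cv2.morphologyEx(m,cv2.MORPH_CLOSE,np.ones((9,9)))
    for c in cv2.findContours(m,0,1)[0]:
        a=cv2.contourArea(c)
        if a>150: 
            (u,v),wh,an=cv2.minAreaRect(c); print(int(u),int(v),np.round(wh,1),round(an,1),a,h[int(v)-6:int(v)+7,int(u)-12:int(u)+12].reshape(-1,3).mean(0).round(), cv2.approxPolyDP(c,3,True)[:,0].tolist())
t=cv2.imread("pics/top0.png")[120:270,210:460]; cv2.imwrite("pics/c1.png",cv2.resize(t,None,fx=3.2,fy=3.2,interpolation=cv2.INTER_CUBIC))
t=cv2.imread("pics/side0.png")[140:270,200:420]; cv2.imwrite("pics/c2.png",cv2.resize(t,None,fx=3.6,fy=3.6,interpolation=cv2.INTER_CUBIC))
E
```

```text
top [ 0.34352238 -0.00947033  1.31815279]
42 340 [16. 15.] 90.0 201.0 [ 20. 133.  68.] [[49, 334], [39, 333], [35, 345], [48, 347]]
16 327 [16. 18.] 90.0 217.0 [19. 93. 87.] [[21, 319], [8, 324], [9, 333], [18, 335], [23, 331], [25, 321]]
383 293 [44.5 37.3] 11.3 1535.0 [ 15. 129. 157.] [[366, 272], [360, 306], [402, 315], [408, 280]]
260 288 [43.8 37.2] 49.6 1514.0 [ 16. 107. 157.] [[258, 262], [233, 284], [261, 316], [287, 292]]
431 230 [22. 18.] 90.0 342.5 [ 16.  71. 128.] [[424, 219], [424, 240], [439, 241], [440, 220]]
262 220 [36.9 43.9] 80.8 1511.5 [ 16.  93. 145.] [[281, 200], [239, 207], [244, 241], [287, 234]]
365 203 [21.8 29.4] 11.3 572.5 [ 16.  85. 138.] [[358, 188], [353, 216], [372, 220], [378, 192]]
203 202 [ 6.6 33.2] 5.2 170.5 [ 18.  48. 113.] [[206, 186], [202, 187], [200, 202], [202, 219]]
29 220 [125.5  43.3] 82.3 1452.5 [ 15. 131.  59.] [[0, 161], [41, 175], [28, 279], [49, 281], [43, 157]]
side [0.09001727 1.14391324 0.76829921]
263 280 [37.6  8.2] 18.4 257.0 [ 17.  95. 159.] [[245, 275], [277, 289], [281, 286], [280, 282], [258, 274]]
362 317 [ 60.8 163.2] 18.0 3881.5 [ 17.  79. 128.] [[394, 242], [353, 250], [370, 267], [366, 296], [373, 305], [373, 323], [364, 379], [354, 379], [350, 340], [359, 310], [355, 304], [343, 301], [332, 313], [334, 323], [344, 335], [349, 399], [368, 399], [380, 310], [392, 297], [391, 281], [409, 273], [410, 262]]
415 203 [41.4 31.3] 18.4 1037.0 [ 14. 208. 202.] [[411, 186], [395, 199], [394, 212], [422, 221], [436, 207], [438, 195]]
322 212 [41.1 67.2] 24.9 1919.5 [ 16. 110. 207.] [[351, 189], [334, 183], [322, 188], [322, 202], [307, 203], [296, 220], [296, 237], [331, 242], [340, 207], [351, 199]]
375 175 [20.4 14.3] 11.3 237.5 [ 16.  95. 141.] [[366, 171], [368, 181], [385, 180], [384, 170]]
```

View pics/c1.png

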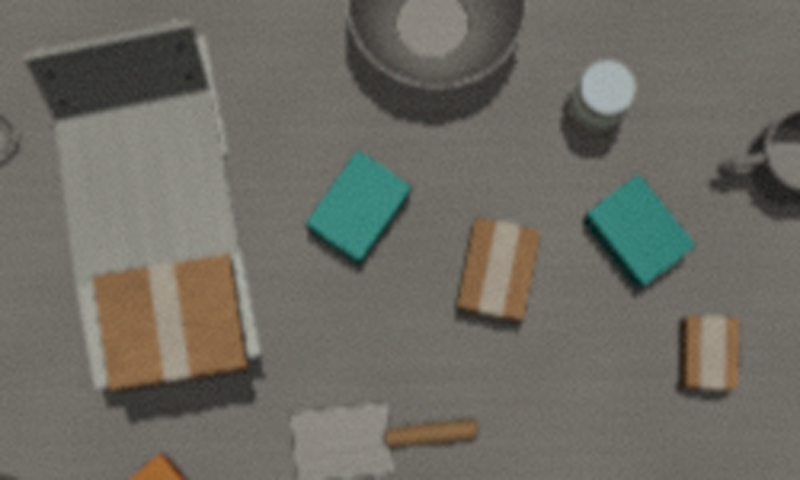

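View pics/c2.png

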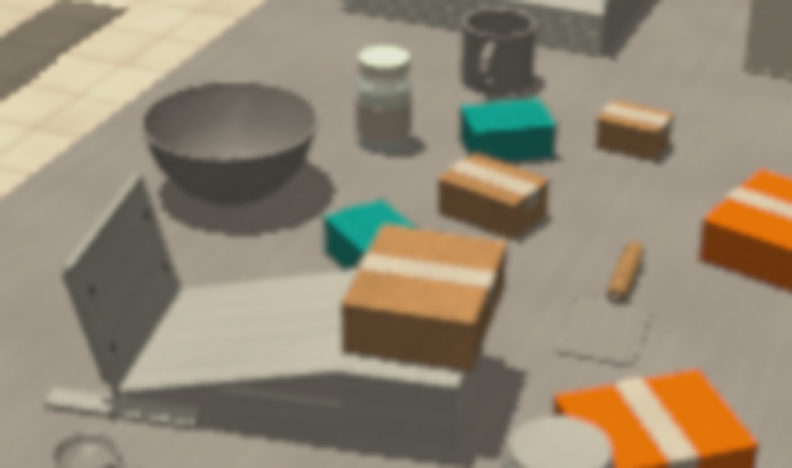

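Large brown on the ledge is at top px (262,220). The orange look-alikes are at (383,293) and (260,288). The brown medium is at (365,203) and the small at (431,230), with turquoise look-alikes at (321,185) and (409,192). The brown ones with tape fit the description, and crop c1 confirms this.

```bash
cat >> h.py <<'E'
def stand():
    from scipy.optimize import least_squares
    c1=lambda u,v:[u/3.2+210-.34,v/3.2+120-.34]; c2=lambda u,v:[u/3.6+200-.36,v/3.6+140-.36]
    s=np.sin(np.radians(15));k=np.cos(np.radians(15))
    F=[.130,.0245];T=[.130+.11*s,.0245+.11*k];L=[-.131,.07]
    P=lambda a,y:[a[0],y,a[1]]
    obs={"top":[(P(F,.075),c1(57,121)),(P(F,-.075),c1(210,92)),(P(T,.075),c1(28,57)),(P(T,-.075),c1(190,22)),(P(L,.075),c1(98,388)),(P(L,-.075),c1(258,355))],
    "side":[(P(F,.075),c2(120,388)),(P(F,-.075),c2(180,288)),(P(T,.075),c2(66,272)),(P(T,-.075),c2(140,178)),(P(L,.075),c2(462,383))]}
    def W(p,X): return np.array(X)@Ro.from_euler('z',p[2]).as_matrix().T+[p[0],p[1],0]
    f=lambda p:np.concatenate([(proj(n,W(p,[a for a,b in o]))-[b for a,b in o]).ravel() for n,o in obs.items()])
    r=least_squares(f,[.5,.15,0],loss='soft_l1'); return r.x,r.fun.reshape(-1,2)
E
python3 - <<'E'
from h import *
p,r=stand(); print("stand",p[:2].round(4),np.degrees(p[2]).round(2)); print(r.round(1).tolist())
im=cv2.imread("pics/top0.png"); m=cv2.morphologyEx(brown(im),cv2.MORPH_CLOSE,np.ones((9,9)))
for c in cv2.findContours(m,0,1)[0]:
    (u,v),_,_=cv2.minAreaRect(c)
    for nm,uv,z in(("L",(262,220),.115),("M",(365,203),.04),("S",(431,230),.036)):
        if np.hypot(u-uv[0],v-uv[1])<4:
            q=onz("top",c[:,0].astype(float),z)[:,:2]*1000
            r=cv2.minAreaRect(q.astype(np.float32)); print(nm,np.round(r[0],1),np.round(r[1],1),round(r[2],1)); print(cv2.boxPoints(r).round(0).tolist())
            # stand frame
            B=(cv2.boxPoints(r)/1000-p[:2])@Ro.from_euler('z',p[2]).as_matrix()[:2,:2]
            if nm=="L": print("stand frame",(B*1000).round(0).tolist())
E
```

```text
stand [0.5781 0.165 ] 11.25
[[-1.1, -0.2], [-0.4, -1.4], [-1.7, 0.4], [0.1, 0.3], [-0.7, -0.3], [1.1, -1.1], [0.2, 0.3], [0.9, -0.2], [2.1, -2.0], [0.9, -1.8], [-0.5, 0.4]]
S [ 459.1 -339.2] [52.6 66. ] 86.7
[[425.0, -364.0], [490.0, -367.0], [494.0, -315.0], [428.0, -311.0]]
L [486.1 141.2] [102.7 120.2] 9.0
[[426.0, 193.0], [445.0, 74.0], [546.0, 90.0], [527.0, 209.0]]
stand frame [[-144.0, 57.0], [-149.0, -63.0], [-46.0, -68.0], [-41.0, 53.0]]
M [ 538.8 -149.4] [63.4 87.5] 77.4
[[489.0, -171.0], [575.0, -190.0], [588.0, -128.0], [503.0, -109.0]]
```

Emit:
play_rows(
  series=[
    {"translation": [0, 0, 0], "spin": 0.7},
    {"translation": [0, 0, 0], "spin": 0.7},
    {"translation": [0, 0, 0], "spin": 0.71},
    {"translation": [0.025, -0.0385, 0], "spin": 0},
    {"translation": [0.025, -0.0385, 0], "spin": 0},
  ],
  jaw=1,
  force=20,
)

```text
time: 0.6
tool_pos: [0.2839, -0.541, 0.23]
tcp_rot: [-3.125, -0.303, 0.001]
wrist_force: [0.9, 0.8, 0.1]
width: 1.004
```

Emit:
play_rows(
  series=[
    {"translation": [0.025, -0.0385, 0], "spin": 0},
    {"translation": [0.025, -0.0385, 0], "spin": 0},
    {"translation": [0.025, -0.0385, 0], "spin": 0},
    {"translation": [0.025, -0.0385, 0], "spin": 0},
    {"translation": [0.025, -0.0385, 0], "spin": 0},
  ],
)

```text
time: 1.1
tool_pos: [0.3696, -0.3265, 0.2309]
tcp_rot: [-3.126, -0.306, 0.0]
wrist_force: [1.7, 0.2, -0.1]
width: 1.0
```

Emit:
play_rows(
  series=[
    {"translation": [0.025, -0.0385, 0], "spin": 0},
    {"translation": [0.025, -0.0385, 0], "spin": 0},
    {"translation": [0.025, -0.0385, 0], "spin": 0},
    {"translation": [0.004, -0.041, 0], "spin": 0},
    {"translation": [0.004, -0.041, 0], "spin": 0},
  ],
)

```text
time: 1.6
tool_pos: [0.4123, -0.1168, 0.2309]
tcp_rot: [-3.126, -0.307, 0.001]
wrist_force: [0.5, 0.1, -0.7]
width: 1.001
```

Emit:
play_rows(
  series=[
    {"translation": [0.004, -0.041, 0], "spin": 0},
    {"translation": [0.004, -0.041, 0], "spin": 0},
    {"translation": [0.004, -0.041, 0], "spin": 0},
    {"translation": [0.004, -0.041, 0], "spin": 0},
    {"translation": [0, 0, 0], "spin": 0},
  ],
)

```text
time: 2.1
tool_pos: [0.3952, 0.0494, 0.231]
tcp_rot: [-3.124, -0.317, 0.001]
wrist_force: [-0.6, -0.2, -0.2]
width: 1.003
```

```bash
cat >> h.py <<'E'
SP=(0.5781,0.165,np.radians(11.25))
def rel(x,y,z,yaw=0,sf=True):
    "mm, stand frame (or world): total tool-frame shift (axes AFTER... current) and spin units to reach target"
    s=bot.read_state(); R=Ro.from_rotvec(s["tcp_rot"]).as_matrix(); P=np.array(s["tool_pos"])
    M=Ro.from_euler('z',SP[2]).as_matrix()
    T=(M@[x/1e3,y/1e3,0]+[SP[0],SP[1],z/1e3]) if sf else np.array([x,y,z])/1e3
    ty=yaw+(11.25 if sf else 0); cy=np.degrees(np.arctan2(R[1,0],R[0,0]))
    d=(ty-cy+90)%180-90
    R2=Ro.from_euler('z',np.radians(d)).as_matrix()@R
    print("shift now-axes",(R.T@(T-P)*1e3).round(1),"after-turn axes",(R2.T@(T-P)*1e3).round(1),"spin",round(-d/5,2))
def where():
    s=bot.read_state(); R=Ro.from_rotvec(s["tcp_rot"]).as_matrix(); P=np.array(s["tool_pos"])
    M=Ro.from_euler('z',SP[2]).as_matrix()
    print("t",round(s["time"],2),"world",(P*1e3).round(1),"stand",((P-[SP[0],SP[1],0])@M*1e3).round(1),"yaw",np.degrees(np.arctan2(R[1,0],R[0,0])).round(2),"tilt",R[2].round(3),"F",np.round(s["wrist_force"],1),"w",round(s["width"],3),"q",np.round(s["q"],2))
E
python3 -c "
from h import *
where(); rel(-195,0,80)"
```

```text
t 2.1 world [395.2  49.4 231. ] stand [-201.9  -77.7  231. ] yaw 11.57 tilt [-0.    -0.002 -1.   ] F [-0.6 -0.2 -0.2] w 1.003 q [ 0.06 -0.29  2.15  0.    1.28  1.43]
shift now-axes [  7.4 -77.4 151.1] after-turn axes [  7.  -77.4 151.1] spin 0.06
```

Emit:
play_rows(
  series=[
    {"translation": [0.0015, -0.039, 0], "spin": 0.06},
    {"translation": [0.0015, -0.039, 0.01], "spin": 0},
    {"translation": [0, 0, 0.035], "spin": 0},
    {"translation": [0, 0, 0.035], "spin": 0},
    {"translation": [0, 0, 0.035], "spin": 0},
  ],
)

```text
time: 2.6
tool_pos: [0.3844, 0.1222, 0.1152]
tcp_rot: [3.127, 0.3, 0.002]
wrist_force: [-0.0, -0.1, -0.2]
width: 1.002
```

Emit:
play_rows(
  series=[
    {"translation": [0, 0, 0.035], "spin": 0},
    {"translation": [0.012, 0, 0], "spin": 0},
    {"translation": [0.012, 0, 0], "spin": 0},
    {"translation": [0.01, 0, 0], "spin": 0},
    {"translation": [0.008, 0, 0], "spin": 0},
  ],
)

```text
time: 3.1
tool_pos: [0.4289, 0.1308, 0.0837]
tcp_rot: [-3.127, -0.298, -0.006]
wrist_force: [-4.4, -3.5, 4.1]
width: 0.997
```

Emit:
play_rows(
  series=[
    {"translation": [0.008, 0, 0], "spin": 0},
    {"translation": [0.008, 0, 0], "spin": 0},
    {"translation": [0.008, 0, 0], "spin": 0},
    {"translation": [0.008, 0, 0], "spin": 0},
    {"translation": [0.008, 0, 0], "spin": 0},
  ],
)

```text
time: 3.6
tool_pos: [0.4636, 0.1378, 0.0821]
tcp_rot: [3.127, 0.299, -0.007]
wrist_force: [-9.4, -1.8, 7.7]
width: 1.001
```

```bash
python3 -c "
from h import *
where()
t=bot.read_camera('top')[110:270,190:320]; s=bot.read_camera('side')[160:270,190:370]
a=cv2.resize(t,None,fx=3,fy=3,interpolation=cv2.INTER_CUBIC); b=cv2.resize(s,None,fx=2.2,fy=2.2,interpolation=cv2.INTER_CUBIC)
o=np.zeros((480,790,3),np.uint8); o[:480,:390]=a; o[:242,392:788]=b[:242,:396]; cv2.imwrite('pics/p1.png',o)"
```

```text
t 3.6 world [463.6 137.8  82.1] stand [-117.6   -4.4   82.1] yaw 10.92 tilt [-0.004 -0.    -1.   ] F [-9.4 -1.8  7.7] w 1.001 q [0.24 0.05 2.15 0.   0.95 1.62]
```

View pics/p1.png

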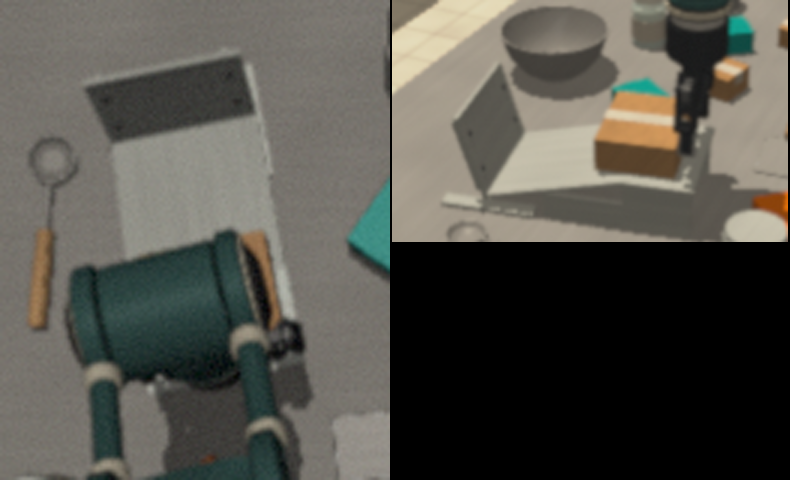

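Emit:
play_rows(
  series=[
    {"translation": [0.008, 0, -0.002], "spin": 0},
    {"translation": [0.008, 0, -0.002], "spin": 0},
    {"translation": [0.008, 0, 0], "spin": 0},
    {"translation": [0.008, 0, 0], "spin": -0.04},
    {"translation": [0.008, 0, 0], "spin": 0},
  ],
)

```text
time: 4.2
tool_pos: [0.5048, 0.1457, 0.086]
tcp_rot: [-3.127, -0.304, -0.001]
wrist_force: [-2.7, -0.7, -1.3]
width: 1.003
```

Emit:
play_rows(
  series=[
    {"translation": [0.008, 0, 0], "spin": 0},
    {"translation": [0.008, 0, 0], "spin": 0},
    {"translation": [0.008, 0, 0], "spin": 0},
    {"translation": [0.006, 0, 0], "spin": 0},
    {"translation": [0.006, 0, 0], "spin": 0},
  ],
)

```text
time: 4.7
tool_pos: [0.5399, 0.1526, 0.0851]
tcp_rot: [3.127, 0.304, -0.001]
wrist_force: [-2.3, -0.2, -0.9]
width: 1.002
```

```bash
python3 -c "
from h import *
where()"
```

```text
t 4.7 world [539.9 152.6  85.1] stand [-39.9  -4.7  85.1] yaw 11.11 tilt [-0.  0. -1.] F [-2.3 -0.2 -0.9] w 1.002 q [0.23 0.19 1.99 0.   0.97 1.61]
```

Emit:
play_rows(
  series=[
    {"translation": [0.008, 0, 0.003], "spin": 0},
    {"translation": [0.008, 0, 0.003], "spin": 0},
    {"translation": [0.008, 0, 0.003], "spin": 0},
    {"translation": [0.008, 0, 0.003], "spin": 0},
    {"translation": [0.006, 0, 0.003], "spin": 0},
  ],
)

```text
time: 5.2
tool_pos: [0.5781, 0.1602, 0.0712]
tcp_rot: [-3.127, -0.304, -0.002]
wrist_force: [-3.6, -1.0, 5.7]
width: 1.001
```

Emit:
play_rows(
  series=[
    {"translation": [-0.03, 0, 0], "spin": 0},
    {"translation": [-0.02, 0, -0.04], "spin": 0},
    {"translation": [-0.03, 0, -0.04], "spin": 0},
    {"translation": [-0.03, 0.03, -0.02], "spin": 0},
    {"translation": [-0.02, 0.04, 0], "spin": 0},
  ],
)

```text
time: 5.7
tool_pos: [0.4653, 0.0668, 0.175]
tcp_rot: [-3.126, -0.31, -0.016]
wrist_force: [0.5, -0.8, -0.2]
width: 0.995
```

Emit:
play_rows(
  series=[
    {"translation": [0, 0.05, 0], "spin": 0},
    {"translation": [0, 0.05, 0], "spin": 0},
    {"translation": [0, 0.05, 0], "spin": 0},
  ],
)

```text
time: 6.0
tool_pos: [0.4931, -0.0832, 0.1715]
tcp_rot: [3.125, 0.305, 0.007]
wrist_force: [1.0, 0.1, -0.1]
width: 0.998
```

```bash
python3 -c "
from h import *
where()
T=bot.read_camera('top'); cv2.imwrite('pics/top2.png',T); S=bot.read_camera('side'); cv2.imwrite('pics/side2.png',S)
t=T[110:270,190:320]; s=S[160:270,190:370]
a=cv2.resize(t,None,fx=3,fy=3,interpolation=cv2.INTER_CUBIC); b=cv2.resize(s,None,fx=2.2,fy=2.2,interpolation=cv2.INTER_CUBIC)
o=np.zeros((480,790,3),np.uint8); o[:480,:390]=a; o[:242,392:788]=b[:242,:396]; cv2.imwrite('pics/p2.png',o)"
```

```text
t 6.0 world [493.1 -83.2 171.5] stand [-131.8 -226.8  171.5] yaw 11.14 tilt [ 0.004  0.002 -1.   ] F [ 1.   0.1 -0.1] w 0.998 q [-0.22 -0.03  2.04  0.    1.12  1.16]
```

View pics/p2.png

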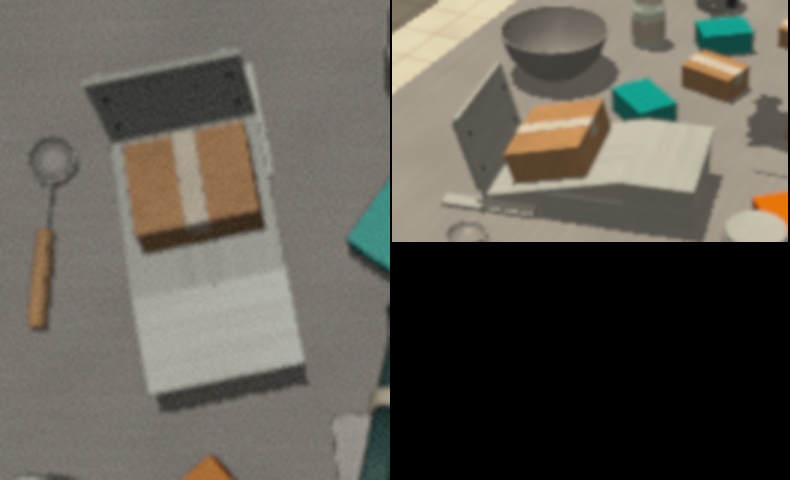

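```bash
cat >> h.py <<'E'
MD=Ro.from_euler('z',SP[2]).as_matrix()@Ro.from_euler('y',15,degrees=True).as_matrix()
OD=Ro.from_euler('z',SP[2]).as_matrix()@[.13,0,0]+[SP[0],SP[1],.0245]
def ondeck(n,uv,z):
    C,D=ray(n,uv); c=(C-OD)@MD; d=D@MD; return (c+d*((z/1e3-c[2])/d[:,2:]))*1e3
def carton(n,uv,z):
    "top-face of brown carton near uv as deck-frame polygon"
    im=bot.read_camera(n); return cart(im,n,uv,z)
def cart(im,n,uv,z):
    m=cv2.morphologyEx(brown(im),cv2.MORPH_CLOSE,np.ones((9,9)))
    for c in cv2.findContours(m,0,1)[0]:
        if cv2.pointPolygonTest(c,uv,False)>0: return c[:,0].astype(float), ondeck(n,c[:,0].astype(float),z)
E
python3 - <<'E'
from h import *
g=lambda *a:[[u/3+190-.33,v/3+110-.33] for u,v in a]
print("deck edge pts",ondeck("top",g((110,141),(133,297),(285,270),(254,118)),0).round(1).tolist())
print("ledge corners z70",((onz("top",g((150,393),(304,362)),.07)-[SP[0],SP[1],0])@Ro.from_euler('z',SP[2]).as_matrix()*1e3).round(1).tolist())
im=cv2.imread("pics/top2.png"); px,d=cart(im,"top",(255,170),45)
a=cv2.approxPolyDP(px.astype(np.int32),2,True)[:,0]; print(a.tolist()); print(ondeck("top",a.astype(float),45).round(1).tolist())
k=(d[:,0]>-90)&(d[:,0]<-15)
for s in(1,-1):
    e=d[k&(d[:,1]*s>0)]; e=e[np.abs(e[:,1])>45]; print(s,len(e),np.polyfit(e[:,0]+50,e[:,1],1).round(3))
E
```

```text
deck edge pts [[1.9, 74.8, 0.0], [-173.7, 73.7, 0.0], [-179.4, -73.6, 0.0], [-6.7, -72.3, 0.0]]
ledge corners z70 [[-131.3, 74.7, 70.0], [-133.3, -73.5, 70.0]]
[[269, 150], [256, 153], [254, 156], [231, 159], [234, 184], [239, 193], [277, 184]]
[[-34.1, -58.6, 45.0], [-34.9, -19.9, 45.0], [-43.4, -12.7, 45.0], [-37.2, 54.5, 45.0], [-119.6, 56.2, 45.0], [-150.8, 46.0, 45.0], [-148.1, -63.0, 45.0]]
1 19 [-0.07 52.96]
-1 21 [  0.159 -58.88 ]
```

Emit:
play_rows(
  series=[
    {"translation": [0.018, -0.045, 0], "spin": 0},
    {"translation": [0.018, -0.045, 0], "spin": 0},
    {"translation": [0.018, -0.045, 0], "spin": 0},
    {"translation": [0.018, -0.045, 0], "spin": 0},
    {"translation": [0.018, -0.042, 0], "spin": 0},
  ],
)

```text
time: 6.6
tool_pos: [0.5378, 0.1571, 0.1707]
tcp_rot: [-3.126, -0.305, -0.003]
wrist_force: [2.0, -1.3, 0.1]
width: 1.001
```

Emit:
play_rows(
  series=[
    {"translation": [0, 0, 0.04], "spin": 0},
    {"translation": [0, 0, 0.04], "spin": 0},
    {"translation": [0.005, 0, 0.012], "spin": 0},
    {"translation": [0.008, 0, 0], "spin": 0},
    {"translation": [0, 0, 0], "spin": 0},
  ],
)

```text
time: 7.1
tool_pos: [0.5526, 0.1572, 0.08]
tcp_rot: [-3.126, -0.304, -0.006]
wrist_force: [-0.3, -0.5, -0.2]
width: 1.001
```

```bash
python3 -c "
from h import *
where(); rel(33,-2,67)"
```

```text
t 7.1 world [552.6 157.2  80. ] stand [-26.5  -2.7  80. ] yaw 11.09 tilt [ 0.004 -0.    -1.   ] F [-0.3 -0.5 -0.2] w 1.001 q [0.23 0.21 1.96 0.   0.96 1.61]
shift now-axes [59.5 -0.8 13.2] after-turn axes [59.5 -0.7 13.2] spin -0.03
```

Emit:
play_rows(
  series=[
    {"translation": [0.01, 0, 0.002], "spin": -0.03},
    {"translation": [0.01, 0, 0.002], "spin": 0},
    {"translation": [0.008, -0.0006, 0.002], "spin": 0},
    {"translation": [0.008, -0.0009, 0.002], "spin": 0},
    {"translation": [0.008, -0.0009, 0.002], "spin": 0},
  ],
)

```text
time: 7.6
tool_pos: [0.5929, 0.1673, 0.069]
tcp_rot: [3.126, 0.308, -0.002]
wrist_force: [-4.7, -0.9, 6.4]
width: 1.001
```

Emit:
play_rows(
  series=[
    {"translation": [0.006, -0.0006, 0.0015], "spin": 0},
    {"translation": [0.004, 0, 0.001], "spin": 0},
    {"translation": [0.003, 0, 0], "spin": 0},
  ],
)

```text
time: 7.9
tool_pos: [0.6052, 0.1707, 0.0657]
tcp_rot: [3.126, 0.308, -0.002]
wrist_force: [-2.5, -0.7, 0.6]
width: 1.0
```

Emit:
play_rows(
  series=[
    {"translation": [0.002, 0, 0], "spin": 0},
    {"translation": [0.002, 0, 0], "spin": 0},
  ],
)

```text
time: 8.1
tool_pos: [0.6079, 0.1713, 0.0649]
tcp_rot: [3.126, 0.308, -0.005]
wrist_force: [-7.1, -0.3, 2.9]
width: 0.996
```

```bash
python3 -c "
from h import *
where()"
```

```text
t 8.1 world [607.9 171.3  64.9] stand [30.5  0.4 64.9] yaw 11.24 tilt [-0.003 -0.    -1.   ] F [-7.1 -0.3  2.9] w 0.996 q [0.24 0.33 1.84 0.   0.97 1.61]
```

Emit:
play_rows(
  series=[
    {"translation": [0.003, 0, 0.0005], "spin": 0},
    {"translation": [0, 0, 0], "spin": 0},
  ],
)

```text
time: 8.3
tool_pos: [0.608, 0.1715, 0.0648]
tcp_rot: [3.126, 0.307, -0.015]
wrist_force: [-12.0, -2.1, 9.6]
width: 0.999
```

Emit:
play_rows(
  series=[
    {"translation": [0.003, 0, 0.0005], "spin": 0},
    {"translation": [0, 0, 0], "spin": 0},
  ],
)

```text
time: 8.5
tool_pos: [0.6082, 0.1715, 0.0648]
tcp_rot: [3.125, 0.307, -0.024]
wrist_force: [-21.3, -4.3, 18.4]
width: 1.0
```

Emit:
play_rows(
  series=[
    {"translation": [0.003, 0, 0.0005], "spin": 0},
    {"translation": [0, 0, 0], "spin": 0},
  ],
)

```text
time: 8.7
tool_pos: [0.6082, 0.1716, 0.0647]
tcp_rot: [3.124, 0.307, -0.034]
wrist_force: [-31.3, -5.2, 27.3]
width: 1.001
```

Emit:
play_rows(
  series=[
    {"translation": [-0.012, 0, -0.002], "spin": 0},
    {"translation": [-0.02, 0, -0.005], "spin": 0},
    {"translation": [-0.02, 0, -0.04], "spin": 0},
    {"translation": [-0.03, 0.02, -0.045], "spin": 0},
    {"translation": [0, 0.05, -0.03], "spin": 0},
  ],
)

```text
time: 9.2
tool_pos: [0.552, 0.1006, 0.1785]
tcp_rot: [-3.125, -0.315, -0.004]
wrist_force: [1.4, -0.4, -0.1]
width: 1.003
```

Emit:
play_rows(
  series=[
    {"translation": [0, 0.05, 0], "spin": 0},
    {"translation": [0, 0.05, 0], "spin": 0},
    {"translation": [0, 0.05, 0], "spin": 0},
    {"translation": [0, 0.04, 0], "spin": 0},
  ],
)

```text
time: 9.6
tool_pos: [0.5915, -0.0903, 0.1768]
tcp_rot: [3.125, 0.307, 0.005]
wrist_force: [0.2, 0.7, 0.0]
width: 0.999
```

```bash
python3 -c "
from h import *
where(); rel(540,-150,150,-12.5,False)
T=bot.read_camera('top'); cv2.imwrite('pics/top3.png',T); S=bot.read_camera('side'); cv2.imwrite('pics/side3.png',S)
t=T[110:270,190:320]; s=S[160:270,190:370]
a=cv2.resize(t,None,fx=3,fy=3,interpolation=cv2.INTER_CUBIC); b=cv2.resize(s,None,fx=2.2,fy=2.2,interpolation=cv2.INTER_CUBIC)
o=np.zeros((480,790,3),np.uint8); o[:480,:390]=a; o[:242,392:788]=b[:242,:396]; cv2.imwrite('pics/p3.png',o)
px,d=cart(T,'top',(255,158),45)
a=cv2.approxPolyDP(px.astype(np.int32),2,True)[:,0]; print(ondeck('top',a.astype(float),45).round(1).tolist())"
```

```text
t 9.6 world [591.5 -90.3 176.8] stand [ -36.7 -253.   176.8] yaw 11.21 tilt [ 0.003  0.002 -1.   ] F [0.2 0.7 0. ] w 0.999 q [-0.19  0.16  1.83 -0.    1.15  1.18]
shift now-axes [-62.2  48.5  26.7] after-turn axes [-37.4  69.3  26.8] spin 4.74
[[-3.2, -60.6, 45.0], [-5.0, 59.4, 45.0], [-96.2, 59.0, 45.0], [-121.0, 50.6, 45.0], [-118.1, -59.4, 45.0]]
```

View pics/p3.png

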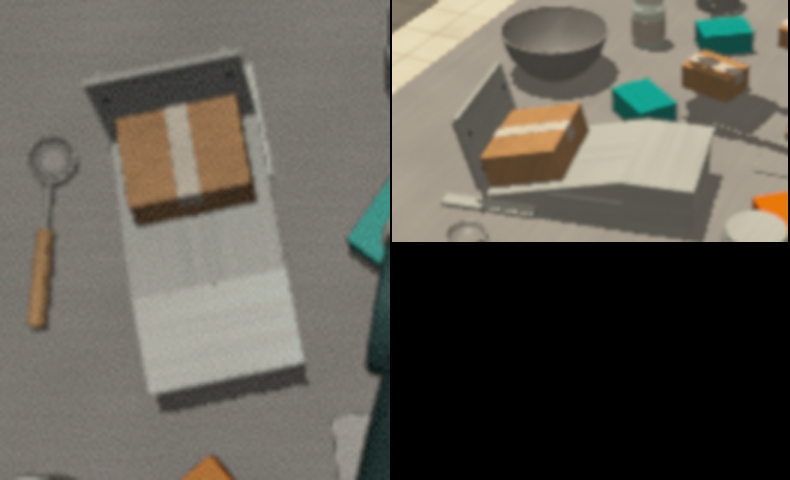

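Emit:
play_rows(
  series=[
    {"translation": [0, 0, 0], "spin": 0.95},
    {"translation": [0, 0, 0], "spin": 0.95},
    {"translation": [0, 0, 0], "spin": 0.95},
    {"translation": [0, 0, 0], "spin": 0.95},
    {"translation": [0, 0, 0], "spin": 0.94},
  ],
)

```text
time: 10.2
tool_pos: [0.5908, -0.0868, 0.1761]
tcp_rot: [-3.122, 0.345, -0.002]
wrist_force: [0.3, -0.1, 0.3]
width: 1.004
```

Emit:
play_rows(
  series=[
    {"translation": [-0.018, 0.034, 0.015], "spin": 0},
    {"translation": [-0.018, 0.034, 0.015], "spin": 0},
    {"translation": [0, 0, 0.04], "spin": 0},
    {"translation": [0, 0, 0.03], "spin": 0},
    {"translation": [0, 0, 0], "spin": 0},
  ],
)

```text
time: 10.7
tool_pos: [0.5365, -0.1446, 0.0715]
tcp_rot: [-3.121, 0.341, 0.013]
wrist_force: [-0.5, 1.2, 0.5]
width: 1.0
```

```bash
python3 -c "
from h import *
where(); rel(540,-150,3,-12.5,False)"
```

```text
t 10.7 world [ 536.5 -144.6   71.5] stand [-101.2 -295.6   71.5] yaw -12.46 tilt [-0.008 -0.001 -1.   ] F [-0.5  1.2  0.5] w 1.0 q [-0.31  0.2   2.    0.    0.95  1.48]
shift now-axes [ 5.1  4.6 68.4] after-turn axes [ 5.1  4.6 68.4] spin 0.01
```

Emit:
play_rows(
  series=[
    {"translation": [0.003, 0.004, 0.02], "spin": 0},
    {"translation": [0.001, 0, 0.02], "spin": 0},
    {"translation": [0, 0, 0.015], "spin": 0},
    {"translation": [0, 0, 0.009], "spin": 0},
    {"translation": [0, 0, 0.002], "spin": 0},
  ],
)

```text
time: 11.2
tool_pos: [0.5432, -0.1504, 0.0095]
tcp_rot: [-3.123, 0.34, 0.002]
wrist_force: [-0.2, 0.2, -0.0]
width: 0.999
```

Emit:
play_rows(
  series=[
    {"translation": [0, 0, 0], "spin": 0},
    {"translation": [0, 0, 0], "spin": 0},
    {"translation": [0, 0, 0], "spin": 0},
    {"translation": [0, 0, 0], "spin": 0},
    {"translation": [0, 0, 0], "spin": 0},
  ],
  jaw=-1,
  force=30,
)

```text
time: 11.7
tool_pos: [0.5445, -0.1511, 0.0112]
tcp_rot: [3.123, -0.341, 0.003]
wrist_force: [0.2, 0.5, 5.5]
width: 0.722
```

Emit:
play_rows(
  series=[
    {"translation": [0, 0, 0], "spin": 0},
    {"translation": [0, 0, 0], "spin": 0},
    {"translation": [0, 0, 0], "spin": 0},
  ],
)

```text
time: 12.0
tool_pos: [0.5446, -0.1511, 0.0112]
tcp_rot: [3.123, -0.34, 0.003]
wrist_force: [0.1, 0.9, 5.2]
width: 0.724
```

```bash
python3 -c "
from h import *
where(); rel(80,0,230)"
```

```text
t 12.0 world [ 544.6 -151.1   11.2] stand [ -94.6 -303.4   11.2] yaw -12.44 tilt [ 0.002 -0.    -1.   ] F [0.1 0.9 5.2] w 0.724 q [-0.31  0.29  2.02  0.    0.83  1.47]
shift now-axes [  38.4 -348.  -218.7] after-turn axes [ 175.  -303.4 -218.5] spin -4.74
```

Emit:
play_rows(
  series=[
    {"translation": [0, 0, -0.02], "spin": 0},
    {"translation": [0, 0, -0.045], "spin": 0},
    {"translation": [0, 0, -0.05], "spin": 0},
    {"translation": [0, 0, -0.05], "spin": 0},
    {"translation": [0, 0, -0.045], "spin": 0},
  ],
  force=40,
)

```text
time: 12.5
tool_pos: [0.5429, -0.1509, 0.2217]
tcp_rot: [3.123, -0.34, -0.001]
wrist_force: [0.8, -0.3, -2.3]
width: 0.716
```

Emit:
play_rows(
  series=[
    {"translation": [0, 0, 0], "spin": -0.95},
    {"translation": [0, 0, 0], "spin": -0.95},
    {"translation": [0, 0, 0], "spin": -0.95},
    {"translation": [0, 0, 0], "spin": -0.95},
    {"translation": [0, 0, 0], "spin": -0.94},
  ],
)

```text
time: 13.0
tool_pos: [0.5426, -0.1508, 0.2189]
tcp_rot: [-3.125, -0.313, 0.003]
wrist_force: [0.6, -0.2, -2.3]
width: 0.722
```

Emit:
play_rows(
  series=[
    {"translation": [0.025, -0.04, 0], "spin": 0},
    {"translation": [0.025, -0.04, 0], "spin": 0},
    {"translation": [0.025, -0.04, 0], "spin": 0},
    {"translation": [0.025, -0.04, 0], "spin": 0},
    {"translation": [0.025, -0.04, 0], "spin": 0},
  ],
)

```text
time: 13.5
tool_pos: [0.6267, 0.0711, 0.2189]
tcp_rot: [3.126, 0.308, -0.003]
wrist_force: [1.4, 0.4, -2.5]
width: 0.722
```

Emit:
play_rows(
  series=[
    {"translation": [0.025, -0.04, 0], "spin": 0},
    {"translation": [0.02, -0.032, 0], "spin": 0},
    {"translation": [0.016, -0.025, 0], "spin": 0},
    {"translation": [0, 0, 0], "spin": 0},
    {"translation": [0, 0, 0], "spin": 0},
  ],
)

```text
time: 14.0
tool_pos: [0.6672, 0.177, 0.2185]
tcp_rot: [3.125, 0.311, -0.004]
wrist_force: [-0.5, 0.3, -2.2]
width: 0.715
```

```bash
python3 -c "
from h import *
where(); rel(93,0,130)
S=bot.read_camera('side'); T=bot.read_camera('top')
t=T[90:210,190:330]; s=S[100:260,180:380]
a=cv2.resize(s,None,fx=2.5,fy=2.5,interpolation=cv2.INTER_CUBIC); b=cv2.resize(t,None,fx=2.1,fy=2.1,interpolation=cv2.INTER_CUBIC)
o=np.zeros((400,796,3),np.uint8); o[:400,:500]=a; o[:252,502:796]=b; cv2.imwrite('pics/p4.png',o)"
```

```text
t 14.0 world [667.2 177.  218.5] stand [ 89.7  -5.6 218.5] yaw 11.35 tilt [-0.003  0.001 -1.   ] F [-0.5  0.3 -2.2] w 0.715 q [ 0.22  0.3   1.58 -0.    1.26  1.6 ]
shift now-axes [ 3.5 -5.7 88.5] after-turn axes [ 3.5 -5.7 88.5] spin 0.02
```

View pics/p4.png

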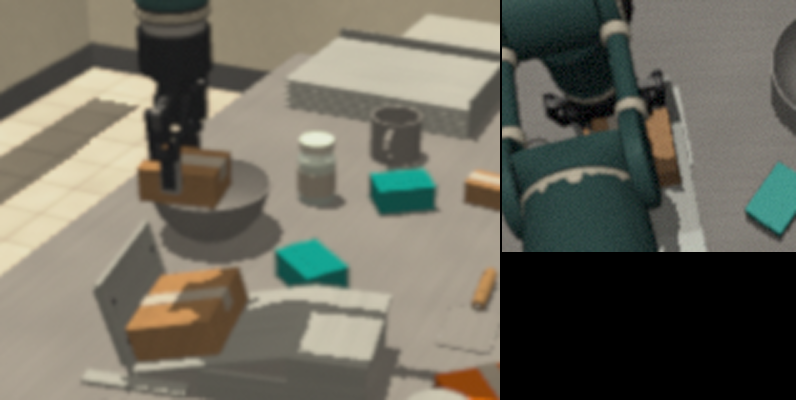

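Emit:
play_rows(
  series=[
    {"translation": [0.0035, -0.0057, 0.03], "spin": 0.02},
    {"translation": [0, 0, 0.035], "spin": 0},
    {"translation": [0, 0, 0.03], "spin": 0},
    {"translation": [0, 0, 0.01], "spin": 0},
    {"translation": [0, 0, 0.003], "spin": 0},
  ],
  force=20,
)

```text
time: 14.6
tool_pos: [0.6688, 0.1815, 0.1102]
tcp_rot: [3.126, 0.303, -0.006]
wrist_force: [-0.3, -0.9, -0.9]
width: 0.714
```

Emit:
play_rows(
  series=[
    {"translation": [0, 0, 0.002], "spin": 0},
    {"translation": [0, 0, 0.002], "spin": 0},
    {"translation": [0, 0, 0.002], "spin": 0},
  ],
)

```text
time: 14.9
tool_pos: [0.6717, 0.1832, 0.1082]
tcp_rot: [-3.126, -0.305, -0.006]
wrist_force: [-0.4, 0.2, -2.1]
width: 0.718
```

```bash
python3 -c "
from h import *
where()"
```

```text
t 14.9 world [671.7 183.2 108.2] stand [ 95.3  -0.4 108.2] yaw 11.15 tilt [ 0.004 -0.    -1.   ] F [-0.4  0.2 -2.1] w 0.718 q [ 0.23  0.39  1.67 -0.    1.07  1.61]
```

Emit:
play_rows(
  series=[
    {"translation": [-0.001, 0, 0.003], "spin": 0},
    {"translation": [0, 0, 0.003], "spin": 0},
    {"translation": [0, 0, 0.002], "spin": 0},
    {"translation": [0, 0, 0], "spin": 0},
  ],
)

```text
time: 15.3
tool_pos: [0.6719, 0.1835, 0.1019]
tcp_rot: [-3.126, -0.306, -0.009]
wrist_force: [0.5, -0.2, 8.2]
width: 0.717
```

Emit:
play_rows(
  series=[
    {"translation": [0, 0, 0.003], "spin": 0},
    {"translation": [0, 0, 0.003], "spin": 0},
    {"translation": [0, 0, 0], "spin": 0},
  ],
)

```text
time: 15.6
tool_pos: [0.6744, 0.184, 0.0975]
tcp_rot: [-3.125, -0.305, -0.018]
wrist_force: [3.9, 1.0, 9.5]
width: 0.716
```

```bash
python3 -c "
from h import *
where()"
```

```text
t 15.6 world [674.4 184.   97.5] stand [98.1 -0.2 97.5] yaw 11.16 tilt [ 0.012 -0.    -1.   ] F [3.9 1.  9.5] w 0.716 q [ 0.23  0.4   1.68 -0.    1.05  1.61]
```

Emit:
play_rows(
  series=[
    {"translation": [0, 0, 0], "spin": 0},
    {"translation": [0, 0, 0], "spin": 0},
    {"translation": [0, 0, 0], "spin": 0},
    {"translation": [0, 0, 0], "spin": 0},
  ],
  jaw=1,
)

```text
time: 16.0
tool_pos: [0.6686, 0.1827, 0.0913]
tcp_rot: [3.126, 0.306, -0.002]
wrist_force: [0.4, -0.2, 0.5]
width: 1.003
```

Emit:
play_rows(
  series=[
    {"translation": [0, 0, -0.03], "spin": 0},
    {"translation": [0, 0, -0.04], "spin": 0},
    {"translation": [-0.02, 0, -0.015], "spin": 0},
    {"translation": [-0.04, 0, 0], "spin": 0},
    {"translation": [-0.02, 0, 0], "spin": 0},
  ],
)

```text
time: 16.5
tool_pos: [0.5887, 0.167, 0.1774]
tcp_rot: [3.127, 0.306, -0.001]
wrist_force: [-0.8, -1.3, -0.7]
width: 0.999
```

Emit:
play_rows(
  series=[
    {"translation": [0, 0, 0], "spin": 0},
    {"translation": [0, 0, 0], "spin": 0},
    {"translation": [0, 0, 0], "spin": 0},
    {"translation": [0, 0, 0], "spin": 0},
    {"translation": [0, 0, 0], "spin": 0},
  ],
  jaw=-0.3,
)

```text
time: 17.0
tool_pos: [0.5915, 0.1675, 0.1767]
tcp_rot: [3.127, 0.305, -0.0]
wrist_force: [-0.7, -0.4, -0.7]
width: 0.347
```

```bash
python3 -c "
from h import *
where(); rel(20,0,102)
T=bot.read_camera('top');cv2.imwrite('pics/top5.png',T)
S=bot.read_camera('side')[170:250,200:330]
cv2.imwrite('pics/p5.png',cv2.resize(S,None,fx=5,fy=5,interpolation=cv2.INTER_CUBIC))"
```

```text
t 17.0 world [591.5 167.5 176.7] stand [ 13.6  -0.2 176.7] yaw 11.16 tilt [-0. -0. -1.] F [-0.7 -0.4 -0.7] w 0.347 q [0.24 0.19 1.8  0.   1.15 1.61]
shift now-axes [ 6.4 -0.2 74.7] after-turn axes [ 6.4 -0.2 74.7] spin -0.02
```

View pics/p5.png

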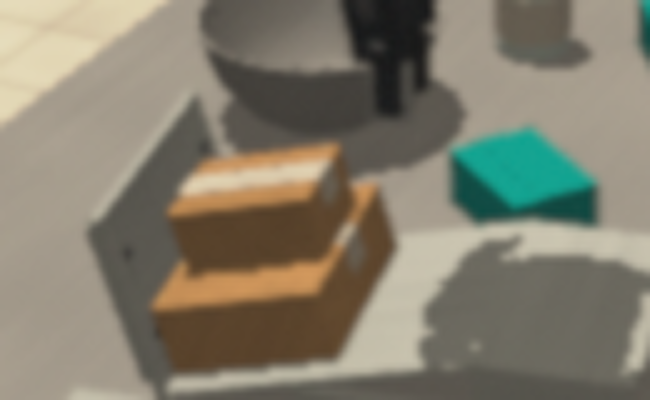

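Emit:
play_rows(
  series=[
    {"translation": [0, 0, 0.035], "spin": 0},
    {"translation": [0, 0, 0.03], "spin": 0},
    {"translation": [0, 0, 0.01], "spin": 0},
    {"translation": [0.008, 0, 0], "spin": 0},
    {"translation": [0.008, 0, 0], "spin": 0},
  ],
)

```text
time: 17.6
tool_pos: [0.608, 0.1707, 0.1031]
tcp_rot: [-3.126, -0.305, -0.003]
wrist_force: [0.5, 0.7, -0.2]
width: 0.35
```

Emit:
play_rows(
  series=[
    {"translation": [0.006, 0, 0], "spin": -0.02},
    {"translation": [0.005, 0, 0], "spin": 0},
    {"translation": [0.004, 0, 0], "spin": 0},
    {"translation": [0, 0, 0], "spin": 0},
  ],
)

```text
time: 18.0
tool_pos: [0.6222, 0.1736, 0.1028]
tcp_rot: [-3.126, -0.308, -0.002]
wrist_force: [0.5, 0.8, 0.4]
width: 0.348
```

```bash
python3 -c "
from h import *
where()"
```

```text
t 18.0 world [622.2 173.6 102.8] stand [ 45.   -0.2 102.8] yaw 11.26 tilt [ 0.002 -0.    -1.   ] F [0.5 0.8 0.4] w 0.348 q [0.23 0.31 1.79 0.   1.04 1.61]
```

Emit:
play_rows(
  series=[
    {"translation": [0.004, 0, 0], "spin": 0},
    {"translation": [0.004, 0, 0.0005], "spin": 0},
    {"translation": [0.003, 0, 0.0005], "spin": 0},
    {"translation": [0, 0, 0], "spin": 0},
  ],
)

```text
time: 18.4
tool_pos: [0.6297, 0.1752, 0.1012]
tcp_rot: [3.126, 0.308, -0.009]
wrist_force: [-8.9, -1.2, 7.1]
width: 0.35
```

Emit:
play_rows(
  series=[
    {"translation": [0.003, 0, 0], "spin": 0},
    {"translation": [0.002, 0, 0], "spin": 0},
    {"translation": [0, 0, 0], "spin": 0},
  ],
)

```text
time: 18.7
tool_pos: [0.6299, 0.1753, 0.1011]
tcp_rot: [3.125, 0.308, -0.025]
wrist_force: [-21.5, -5.7, 16.7]
width: 0.35
```

```bash
python3 -c "
from h import *
where()"
```

```text
t 18.7 world [629.9 175.3 101.1] stand [ 52.9  -0.  101.1] yaw 11.26 tilt [-0.016  0.    -1.   ] F [-21.5  -5.7  16.7] w 0.35 q [0.23 0.34 1.76 0.   1.06 1.61]
```

Emit:
play_rows(
  series=[
    {"translation": [-0.012, 0, -0.001], "spin": 0},
    {"translation": [-0.025, 0, -0.01], "spin": 0},
    {"translation": [-0.01, 0, -0.04], "spin": 0},
    {"translation": [-0.02, 0.02, -0.04], "spin": 0},
    {"translation": [-0.015, 0.046, -0.01], "spin": 0},
  ],
)

```text
time: 19.2
tool_pos: [0.5718, 0.0979, 0.2077]
tcp_rot: [-3.124, -0.315, -0.015]
wrist_force: [2.3, -1.7, 0.2]
width: 0.35
```

Emit:
play_rows(
  series=[
    {"translation": [-0.01, 0.048, 0], "spin": 0},
    {"translation": [-0.01, 0.048, 0], "spin": 0},
    {"translation": [-0.01, 0.048, 0], "spin": 0},
    {"translation": [-0.01, 0.048, 0], "spin": 0},
    {"translation": [-0.01, 0.048, 0], "spin": 0},
  ],
  jaw=1,
)

```text
time: 19.7
tool_pos: [0.5672, -0.1515, 0.2024]
tcp_rot: [3.126, 0.308, 0.003]
wrist_force: [0.8, 0.3, 0.0]
width: 1.001
```

Emit:
play_rows(
  series=[
    {"translation": [-0.01, 0.048, 0], "spin": 0},
    {"translation": [-0.01, 0.048, 0], "spin": 0},
    {"translation": [0, 0.04, 0], "spin": 0.95},
    {"translation": [0, 0, 0], "spin": 0.95},
    {"translation": [0, 0, 0], "spin": 0.95},
  ],
)

```text
time: 20.2
tool_pos: [0.5742, -0.2888, 0.2018]
tcp_rot: [3.14, -0.092, 0.001]
wrist_force: [0.4, -0.3, 0.1]
width: 1.001
```

```bash
python3 -c "
from h import *
where(); rel(460,-341,1,-3,False)
T=bot.read_camera('top'); cv2.imwrite('pics/top6.png',T); S=bot.read_camera('side')
px,d=cart(T,'top',(255,153),85)
a=cv2.approxPolyDP(px.astype(np.int32),2,True)[:,0]; print(a.tolist(),ondeck('top',a.astype(float),85).round(1).tolist())
t=T[100:200,200:300]; s=S[150:250,200:300]
cv2.imwrite('pics/p6.png',cv2.resize(np.hstack([t,s]),None,fx=4,fy=4,interpolation=cv2.INTER_CUBIC))"
```

```text
t 20.2 world [ 574.2 -288.8  201.8] stand [ -92.4 -444.3  201.8] yaw -3.35 tilt [ 0.001  0.    -1.   ] F [ 0.4 -0.3  0.1] w 1.001 q [-0.5   0.22  1.71  0.    1.21  1.12]
shift now-axes [-111.1   58.7  200.7] after-turn axes [-111.4   58.   200.7] spin -0.07
[[268, 141], [259, 141], [256, 136], [238, 139], [235, 147], [228, 150], [232, 176], [236, 184], [274, 176]] [[-29.1, -62.9, 85.0], [-22.9, -37.9, 85.0], [-4.3, -32.0, 85.0], [-1.6, 20.0, 85.0], [-25.9, 31.9, 85.0], [-30.8, 52.7, 85.0], [-115.6, 51.9, 85.0], [-142.6, 44.2, 85.0], [-142.8, -61.3, 85.0]]
```

View pics/p6.png

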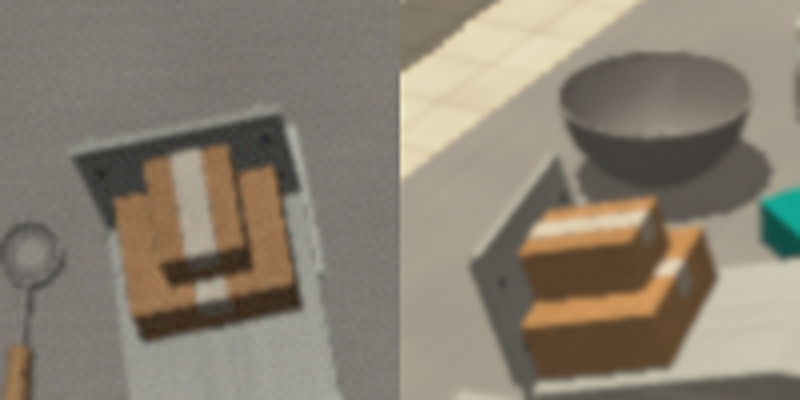

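Emit:
play_rows(
  series=[
    {"translation": [-0.04, 0.02, 0.02], "spin": -0.07},
    {"translation": [-0.04, 0.02, 0.03], "spin": 0},
    {"translation": [-0.03, 0.016, 0.035], "spin": 0},
    {"translation": [0, 0, 0.03], "spin": 0},
    {"translation": [0, 0, 0], "spin": 0},
  ],
)

```text
time: 20.8
tool_pos: [0.4604, -0.3336, 0.0845]
tcp_rot: [-3.135, 0.071, 0.011]
wrist_force: [0.3, 0.8, 0.0]
width: 1.003
```

```bash
python3 -c "
from h import *
where(); rel(460,-341,6,-3,False)"
```

```text
t 20.8 world [ 460.4 -333.6   84.5] stand [-212.7 -466.1   84.5] yaw -2.6 tilt [-0.007 -0.005 -1.   ] F [0.3 0.8 0. ] w 1.003 q [-0.67  0.21  1.96  0.    0.98  0.95]
shift now-axes [ 0.5  7.8 78.5] after-turn axes [ 0.5  7.8 78.5] spin 0.08
```

Emit:
play_rows(
  series=[
    {"translation": [0, 0.004, 0.03], "spin": 0.08},
    {"translation": [0, 0, 0.018], "spin": 0},
    {"translation": [0, 0, 0], "spin": 0},
  ],
)

```text
time: 21.1
tool_pos: [0.464, -0.3389, 0.0401]
tcp_rot: [-3.139, 0.08, 0.003]
wrist_force: [-0.5, 0.2, -0.2]
width: 1.005
```

```bash
python3 -c "
from h import *
where(); rel(460,-341,7,-3,False)"
```

```text
t 21.1 world [ 464.  -338.9   40.1] stand [-210.2 -471.9   40.1] yaw -2.92 tilt [-0.002 -0.002 -1.   ] F [-0.5  0.2 -0.2] w 1.005 q [-0.67  0.27  1.98  0.    0.89  0.95]
shift now-axes [-3.9  2.4 33.1] after-turn axes [-3.9  2.4 33.1] spin 0.02
```

Emit:
play_rows(
  series=[
    {"translation": [-0.004, 0.0015, 0.012], "spin": 0},
    {"translation": [0, 0, 0.012], "spin": 0},
    {"translation": [0, 0, 0.008], "spin": 0},
    {"translation": [0, 0, 0], "spin": 0},
  ],
)

```text
time: 21.5
tool_pos: [0.4594, -0.3406, 0.008]
tcp_rot: [-3.139, 0.083, 0.003]
wrist_force: [0.0, -0.7, -0.0]
width: 1.005
```

Emit:
play_rows(
  series=[
    {"translation": [0, 0, 0], "spin": 0},
    {"translation": [0, 0, 0], "spin": 0},
    {"translation": [0, 0, 0], "spin": 0},
    {"translation": [0, 0, 0], "spin": 0},
    {"translation": [0, 0, 0], "spin": 0},
  ],
  jaw=-1,
  force=30,
)

```text
time: 22.0
tool_pos: [0.4607, -0.3416, 0.0099]
tcp_rot: [3.14, -0.083, 0.002]
wrist_force: [-0.2, 0.6, 3.3]
width: 0.554
```

Emit:
play_rows(
  series=[
    {"translation": [0, 0, 0], "spin": 0},
    {"translation": [0, 0, 0], "spin": 0},
    {"translation": [0, 0, 0], "spin": 0},
  ],
)

```text
time: 22.3
tool_pos: [0.4607, -0.3416, 0.0099]
tcp_rot: [3.14, -0.083, 0.002]
wrist_force: [0.2, 1.7, 5.4]
width: 0.554
```

```bash
python3 -c "
from h import *
where(); rel(105,0,250)"
```

```text
t 22.3 world [ 460.7 -341.6    9.9] stand [-213.9 -474.     9.9] yaw -3.04 tilt [ 0.001  0.    -1.   ] F [0.2 1.7 5.4] w 0.554 q [-0.68  0.31  2.    0.    0.83  0.94]
shift now-axes [ 192.3 -537.9 -240.2] after-turn axes [ 319.2 -473.9 -240. ] spin -2.86
```

Emit:
play_rows(
  series=[
    {"translation": [0, 0, -0.035], "spin": 0},
    {"translation": [0, 0, -0.05], "spin": 0},
    {"translation": [0, 0, -0.05], "spin": 0},
    {"translation": [0, 0, -0.05], "spin": 0},
    {"translation": [0, 0, -0.045], "spin": 0},
  ],
  force=35,
)

```text
time: 22.8
tool_pos: [0.4597, -0.3412, 0.2407]
tcp_rot: [3.14, -0.083, -0.001]
wrist_force: [1.2, -1.6, -3.2]
width: 0.558
```

Emit:
play_rows(
  series=[
    {"translation": [0, 0, 0], "spin": -0.95},
    {"translation": [0, 0, 0], "spin": -0.95},
    {"translation": [0, 0, 0], "spin": -0.96},
    {"translation": [0.025, -0.0365, 0], "spin": 0},
    {"translation": [0.025, -0.0365, 0], "spin": 0},
  ],
)

```text
time: 23.3
tool_pos: [0.4942, -0.2598, 0.2378]
tcp_rot: [-3.126, -0.303, 0.003]
wrist_force: [1.9, -0.3, -2.5]
width: 0.553
```

Emit:
play_rows(
  series=[
    {"translation": [0.025, -0.0365, 0], "spin": 0},
    {"translation": [0.025, -0.0365, 0], "spin": 0},
    {"translation": [0.025, -0.0365, 0], "spin": 0},
    {"translation": [0.025, -0.0365, 0], "spin": 0},
    {"translation": [0.025, -0.0365, 0], "spin": 0},
  ],
)

```text
time: 23.8
tool_pos: [0.5816, -0.0549, 0.2379]
tcp_rot: [3.126, 0.308, -0.003]
wrist_force: [1.2, -0.9, -1.8]
width: 0.552
```

Emit:
play_rows(
  series=[
    {"translation": [0.025, -0.0365, 0], "spin": 0},
    {"translation": [0.025, -0.0365, 0], "spin": 0},
    {"translation": [0.025, -0.0365, 0], "spin": 0},
    {"translation": [0.025, -0.0365, 0], "spin": 0},
    {"translation": [0.02, -0.03, 0], "spin": 0},
  ],
)

```text
time: 24.3
tool_pos: [0.6652, 0.1417, 0.2374]
tcp_rot: [3.126, 0.31, -0.003]
wrist_force: [0.2, -0.1, -3.1]
width: 0.553
```

Emit:
play_rows(
  series=[
    {"translation": [0, 0, 0], "spin": 0},
  ],
)

```text
time: 24.4
tool_pos: [0.6657, 0.144, 0.2371]
tcp_rot: [-3.124, -0.315, 0.002]
wrist_force: [-0.9, -0.1, -2.3]
width: 0.553
```

```bash
python3 -c "
from h import *
where(); rel(108,0,142)"
```

```text
t 24.4 world [665.7 144.  237.1] stand [ 81.8 -37.7 237.1] yaw 11.51 tilt [-0.001 -0.002 -1.   ] F [-0.9 -0.1 -2.3] w 0.553 q [0.18 0.27 1.58 0.   1.29 1.55]
shift now-axes [ 26.5 -37.4  95.2] after-turn axes [ 26.3 -37.5  95.2] spin 0.05
```

Emit:
play_rows(
  series=[
    {"translation": [0.014, -0.018, 0], "spin": 0.05},
    {"translation": [0.012, -0.0185, 0.01], "spin": 0},
    {"translation": [0, 0, 0.035], "spin": 0},
    {"translation": [0, 0, 0.03], "spin": 0},
    {"translation": [0, 0, 0.013], "spin": 0},
  ],
  force=20,
)

```text
time: 24.9
tool_pos: [0.6806, 0.1797, 0.1453]
tcp_rot: [3.126, 0.302, -0.013]
wrist_force: [-0.7, -0.1, -3.4]
width: 0.554
```

Emit:
play_rows(
  series=[
    {"translation": [0, 0, 0.001], "spin": 0},
    {"translation": [0, 0, 0], "spin": 0},
  ],
)

```text
time: 25.1
tool_pos: [0.6839, 0.1801, 0.1503]
tcp_rot: [3.127, 0.301, -0.0]
wrist_force: [-0.1, 1.1, -2.0]
width: 0.553
```

```bash
python3 -c "
from h import *
where(); rel(108,0,136)"
```

```text
t 25.1 world [683.9 180.1 150.3] stand [106.8  -5.8 150.3] yaw 10.99 tilt [-0.  0. -1.] F [-0.1  1.1 -2. ] w 0.553 q [ 0.22  0.38  1.61 -0.    1.16  1.6 ]
shift now-axes [ 1.2 -5.8 14.3] after-turn axes [ 1.2 -5.8 14.3] spin -0.05
```

Emit:
play_rows(
  series=[
    {"translation": [0.001, -0.0058, 0.004], "spin": -0.05},
    {"translation": [0, 0, 0.004], "spin": 0},
    {"translation": [0, 0, 0.003], "spin": 0},
    {"translation": [0, 0, 0.003], "spin": 0},
    {"translation": [0, 0, 0], "spin": 0},
  ],
)

```text
time: 25.6
tool_pos: [0.6839, 0.1863, 0.1369]
tcp_rot: [-3.126, -0.308, -0.001]
wrist_force: [-0.4, 0.6, -1.5]
width: 0.557
```

Emit:
play_rows(
  series=[
    {"translation": [0, 0, 0.003], "spin": 0},
    {"translation": [0, 0, 0.003], "spin": 0},
    {"translation": [0, 0, 0], "spin": 0},
  ],
)

```text
time: 25.9
tool_pos: [0.6861, 0.1868, 0.134]
tcp_rot: [-3.125, -0.308, -0.01]
wrist_force: [1.2, 0.9, 7.8]
width: 0.553
```

Emit:
play_rows(
  series=[
    {"translation": [0, 0, 0.003], "spin": 0},
    {"translation": [0, 0, 0], "spin": 0},
  ],
)

```text
time: 26.1
tool_pos: [0.6874, 0.187, 0.1321]
tcp_rot: [-3.125, -0.308, -0.015]
wrist_force: [2.0, 0.6, 10.3]
width: 0.553
```

```bash
python3 -c "
from h import *
where()"
```

```text
t 26.1 world [687.4 187.  132.1] stand [111.5   0.3 132.1] yaw 11.25 tilt [ 0.009 -0.    -1.   ] F [ 2.   0.6 10.3] w 0.553 q [0.23 0.4  1.62 0.   1.12 1.61]
```

Emit:
play_rows(
  series=[
    {"translation": [0, 0, 0.003], "spin": 0},
    {"translation": [0, 0, 0.001], "spin": 0},
    {"translation": [0, 0, 0], "spin": 0},
  ],
)

```text
time: 26.4
tool_pos: [0.6889, 0.1873, 0.1296]
tcp_rot: [-3.125, -0.308, -0.02]
wrist_force: [4.8, 0.3, 11.9]
width: 0.557
```

Emit:
play_rows(
  series=[
    {"translation": [0, 0, 0], "spin": 0},
    {"translation": [0, 0, 0], "spin": 0},
    {"translation": [0, 0, 0], "spin": 0},
    {"translation": [0, 0, 0], "spin": 0},
  ],
  jaw=1,
)

```text
time: 26.8
tool_pos: [0.683, 0.186, 0.1222]
tcp_rot: [3.126, 0.308, -0.002]
wrist_force: [0.1, 0.7, -0.1]
width: 1.0
```

Emit:
play_rows(
  series=[
    {"translation": [0, 0, -0.03], "spin": 0},
    {"translation": [0, 0, -0.04], "spin": 0},
    {"translation": [-0.02, 0, -0.015], "spin": 0},
    {"translation": [-0.035, 0, 0], "spin": 0},
    {"translation": [-0.02, 0, 0], "spin": 0},
  ],
)

```text
time: 27.3
tool_pos: [0.6085, 0.1713, 0.2086]
tcp_rot: [-3.126, -0.308, 0.0]
wrist_force: [0.2, 0.7, 0.5]
width: 0.997
```

Emit:
play_rows(
  series=[
    {"translation": [0, 0, 0], "spin": 0},
    {"translation": [0, 0, 0], "spin": 0},
    {"translation": [0, 0, 0], "spin": 0},
    {"translation": [0, 0, 0], "spin": 0},
    {"translation": [0, 0, 0], "spin": 0},
  ],
  jaw=-0.6,
)

```text
time: 27.8
tool_pos: [0.6107, 0.1717, 0.2078]
tcp_rot: [3.126, 0.308, -0.0]
wrist_force: [0.6, 0.2, 0.9]
width: 0.202
```

```bash
python3 -c "
from h import *
where()
T=bot.read_camera('top');cv2.imwrite('pics/top7.png',T)
S=bot.read_camera('side')[140:250,200:330]
cv2.imwrite('pics/p7.png',cv2.resize(S,None,fx=5,fy=5,interpolation=cv2.INTER_CUBIC))"
```

```text
t 27.8 world [610.7 171.7 207.8] stand [3.320e+01 2.000e-01 2.078e+02] yaw 11.25 tilt [-0. -0. -1.] F [0.6 0.2 0.9] w 0.202 q [0.23 0.2  1.72 0.   1.22 1.61]
```

View pics/p7.png

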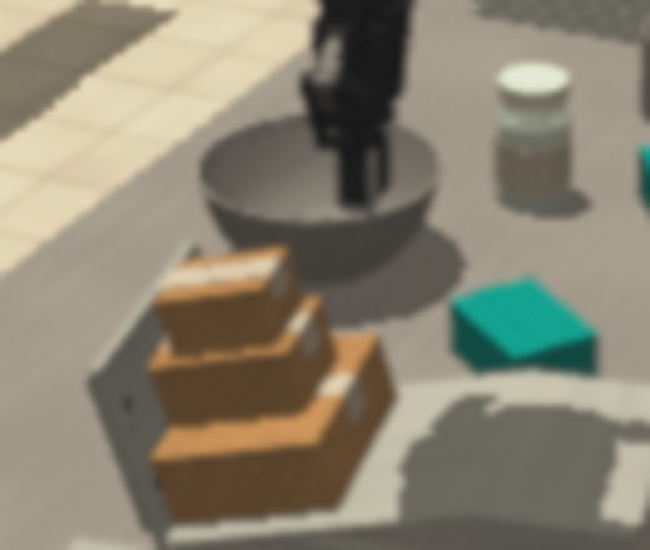

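Emit:
play_rows(
  series=[
    {"translation": [0.005, 0, 0.03], "spin": 0},
    {"translation": [0.005, 0, 0.03], "spin": 0},
    {"translation": [0.008, 0, 0.01], "spin": 0},
    {"translation": [0.008, 0, 0], "spin": 0},
    {"translation": [0.006, 0, 0], "spin": 0},
  ],
)

```text
time: 28.4
tool_pos: [0.643, 0.1782, 0.1391]
tcp_rot: [-3.126, -0.308, -0.002]
wrist_force: [-0.8, 0.1, -0.0]
width: 0.202
```

Emit:
play_rows(
  series=[
    {"translation": [0.005, 0, 0], "spin": 0},
    {"translation": [0.004, 0, 0], "spin": 0},
    {"translation": [0.003, 0, 0], "spin": 0},
    {"translation": [0, 0, 0], "spin": 0},
  ],
)

```text
time: 28.8
tool_pos: [0.654, 0.1803, 0.1389]
tcp_rot: [-3.126, -0.308, -0.002]
wrist_force: [0.1, 0.4, -0.4]
width: 0.2
```

```bash
python3 -c "
from h import *
where()"
```

```text
t 28.8 world [654.  180.3 138.9] stand [ 77.4   0.2 138.9] yaw 11.26 tilt [ 0.001 -0.    -1.   ] F [ 0.1  0.4 -0.4] w 0.2 q [ 0.23  0.34  1.69 -0.    1.12  1.61]
```

Emit:
play_rows(
  series=[
    {"translation": [0.003, 0, 0.0005], "spin": 0},
    {"translation": [0.003, 0, 0.0005], "spin": 0},
    {"translation": [0.003, 0, 0.0005], "spin": 0},
    {"translation": [0, 0, 0], "spin": 0},
  ],
)

```text
time: 29.2
tool_pos: [0.6593, 0.1815, 0.1372]
tcp_rot: [3.126, 0.308, -0.01]
wrist_force: [-11.7, -2.2, 8.2]
width: 0.201
```

Emit:
play_rows(
  series=[
    {"translation": [0.002, 0, 0], "spin": 0},
    {"translation": [0.002, 0, 0], "spin": 0},
    {"translation": [0, 0, 0], "spin": 0},
  ],
)

```text
time: 29.5
tool_pos: [0.6595, 0.1817, 0.1372]
tcp_rot: [3.125, 0.308, -0.023]
wrist_force: [-20.5, -3.4, 16.2]
width: 0.196
```

```bash
python3 -c "
from h import *
where()"
```

```text
t 29.5 world [659.5 181.7 137.2] stand [ 83.1   0.5 137.2] yaw 11.27 tilt [-0.015 -0.    -1.   ] F [-20.5  -3.4  16.2] w 0.196 q [0.23 0.36 1.66 0.   1.14 1.61]
```

Emit:
play_rows(
  series=[
    {"translation": [-0.012, 0, -0.001], "spin": 0},
    {"translation": [-0.025, 0, -0.01], "spin": 0},
    {"translation": [-0.02, 0, -0.04], "spin": 0},
    {"translation": [-0.02, 0.02, -0.03], "spin": 0},
    {"translation": [-0.015, 0.046, 0], "spin": 0},
  ],
)

```text
time: 30.0
tool_pos: [0.5911, 0.1023, 0.2238]
tcp_rot: [-3.124, -0.315, -0.018]
wrist_force: [1.3, -1.4, 0.1]
width: 0.198
```

Emit:
play_rows(
  series=[
    {"translation": [-0.01, 0.048, 0], "spin": 0},
    {"translation": [-0.01, 0.048, 0], "spin": 0},
    {"translation": [-0.01, 0.048, 0], "spin": 0},
    {"translation": [-0.01, 0.048, 0], "spin": 0},
    {"translation": [0, 0, 0], "spin": 0},
  ],
)

```text
time: 30.5
tool_pos: [0.5869, -0.102, 0.2179]
tcp_rot: [3.124, 0.299, 0.002]
wrist_force: [0.8, 0.9, 0.0]
width: 0.202
```

```bash
python3 -c "
from h import *
where()
T=bot.read_camera('top'); cv2.imwrite('pics/top8.png',T); S=bot.read_camera('side')
t=T[100:200,200:300]; s=S[150:250,200:300]
cv2.imwrite('pics/p8.png',cv2.resize(np.hstack([t,s]),None,fx=4,fy=4,interpolation=cv2.INTER_CUBIC))"
```

```text
t 30.5 world [ 586.9 -102.   217.9] stand [ -43.4 -263.6  217.9] yaw 10.92 tilt [ 0.001  0.003 -1.   ] F [0.8 0.9 0. ] w 0.202 q [-0.21  0.12  1.8  -0.    1.22  1.17]
```

View pics/p8.png

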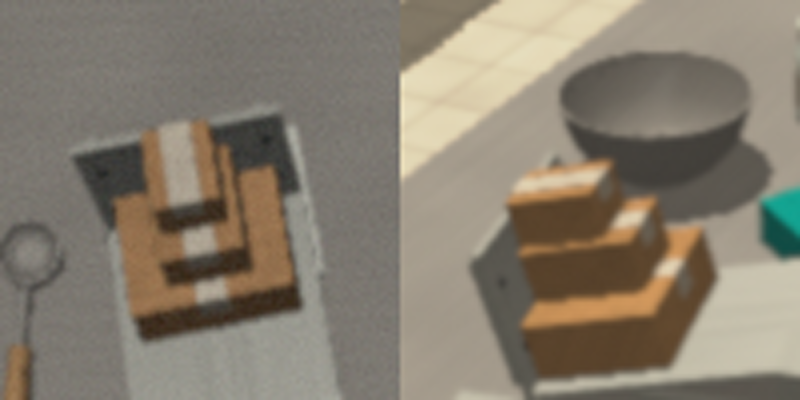

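```bash
python3 -c "
from h import *
g=lambda *a:np.array([[u/4+200-.38,v/4+100-.38] for u,v in a])
for nm,p,z in(('L rear',((136,316),(298,288)),45),('M rear',((163,266),(246,246)),85),('S rear',((158,213),(224,200)),121),('S front',((145,133),(208,122)),121)): print(nm,ondeck('top',g(*p),z)[:,:2].round(1).tolist())
where(); bot.finish_job()"
```

```text
L rear [[-102.5, 55.1], [-107.6, -61.5]]
M rear [[-90.6, 25.1], [-88.7, -33.9]]
S rear [[-70.3, 17.9], [-71.1, -27.7]]
S front [[-4.6, 18.3], [-6.4, -26.0]]
t 30.6 world [586.9 -97.3 217.6] stand [ -42.5 -259.   217.6] yaw 11.08 tilt [ 0.001 -0.    -1.   ] F [-0.4  0.3 -0.6] w 0.201 q [-0.21  0.12  1.8   0.    1.22  1.17]
the job is handed in; nothing more can be done
```

The stand is stocked and the job is handed in at 30.6 s; no verdict came back.

**What I did:** I pushed the large brown carton off the ledge and down the deck with the two open fingers. I then placed the medium carton on it and the small one on that, and pushed each home before adding the next. The gripper is clear and holds nothing.

**Fully home:** Each push ended with the tool no longer advancing. The horizontal push there was about 32 N for the large carton and 21–22 N for the other two. Each stopping point agreed to within about 1 mm with where a carton against the backstop should stop it.

**Flat and square:** The final top and side pictures show all three cartons flat and parallel to the backstop. My picked corner pixels differ by 1–5 mm along the slope between the two ends of an edge. That is within the picture's resolution of about 3 mm per pixel.

**In the middle:** The last check read each carton off-centre by a few mm:

| Carton | Offset from middle, away from +y |
|---|---|
| Large | about 3 mm |
| Medium | about 4 mm |
| Small | about 4–5 mm |

- **Disagreement:** For the large carton, an earlier reading had it within 1 mm of centre. The gripper placed and pushed the medium and small within 0.5 mm of the stand's middle line.
- **Left as is:** I took this as measurement error and did not correct it, but I have not ruled out a real offset of a few mm.

**Other things:** In the areas I viewed, the bystanders and look-alikes appear undisturbed. I did not check the whole bench at the end.

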